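Put the craft knife away in its safety case

TASK

Put the craft knife away: slide it blade first into the orange safety case until it is fully home. Then swing the red guard bar over to the front of the mouth until it is all the way down against its end stop. Leave the other things on the desk where they are.

Things in the scene. Friction and masses are not known exactly. Their poses are not given: they have to be found in the camera images.
- knife: Craft knife lying on the mat: square aluminium handle 14 x 14 mm, 126 mm long, rear blue, with a 38 mm blade (2 mm thick); 164 mm overall, 60 g, balanced within 10 mm of the origin. Origin: centre of the handle's underside; x to the blade tip, z up. Handle from x = -63 mm (butt) to +63 mm (last 8 mm a 10 mm collet), blade to +101 mm.
- knife_tip (a point): Point of the blade, on the knife's long axis, 101 mm ahead of the knife's origin and 7 mm above its underside.
- knife_butt (a point): Centre of the butt end of the handle, 63 mm behind the knife's origin, on the long axis.
- case: Safety case fixed to the desk: orange box 158 mm long, 29 wide, clear top at 47.5 mm, on a black base 60 wide, 12 high (x = -4 to 162). Origin: on the desk below the mouth; x points level into the case, z up. Channel 17 x 17 mm, 150 deep, floor at 24.5, axis 33 mm above the desk; before the mouth a flare 8 mm long, 26 wide.
- case_mouth (a point): Centre of the channel mouth (start of the straight channel), 33 mm above the desk; axes as the case.
- case_end (a point): Centre of the channel's inner end wall, 150 mm behind the mouth; axes as the case. The knife is fully home when the blade tip touches it; its butt then stands 14 mm before the mouth plane, 6 mm out of the flare.
- guard (a joint): Angle of the U-shaped guard (two steel arms on the case's sides, red cross bar). 0 = folded back over the case, arms 40 degrees above level; grows as the bar swings up, over and down before the mouth; end stop at 2.356 rad (bar 28 mm before the mouth plane, 39 mm above the desk). It stays where left; 1 N at the bar moves it. A knife over 9 mm too far out blocks it.
- guard_bar (a point): Middle of the red cross bar (10 mm diameter, 50 mm long, parallel to the case's y axis), 70 mm from the hinge axis.
- guard_hinge (a point): Middle of the guard's hinge axis: 42 mm behind the mouth plane, 33 mm above the desk; the axis runs along the case's y. 
- tape: Bystander: yellow roll of tape lying flat, 68 mm diameter, 19 mm high. Origin: centre of its underside.
- figurine: Bystander: painted figurine, 70 mm high, on a round black base of 48 mm diameter. Origin: centre of its underside.
- paintpot: Bystander: small paint pot, 34 mm diameter, 45 mm high. Origin: centre of its underside.
- glue: Bystander: white glue bottle, 40 mm diameter, 95 mm high. Origin: centre of its underside.

How it is judged:
By the outcome, as a careful person would: the job done as asked, in the order asked, and still so for the second after the job is handed in, with the robot touching nothing.
It also fails if it takes over 64 s, if anything falls off the work surface, if the arm or the gripper's body presses on something with over 40 N, if the wrist force passes 120 N, or if a joint passes its speed limit or range.

ROBOT

A 7-joint arm with a two-finger parallel gripper is mounted at the origin on the work surface. World frame = base frame: x ahead of the robot, y to its left, z up, the work surface at z = 0. Lengths are in m, angles in rad, forces in N, time in s.
With the tool pointing down it reaches from about 0.4 to 0.85 m from the base axis. Payload 10.4 kg.
Tool frame: the origin (TCP) lies at the very end of the fingers, on their centre line; the grasp point (between the pads) lies 19 mm behind it; x points along the fingers, y is the direction in which the jaws open and shut, and the axes are right-handed (so a half turn about x gives the same grasp; the last joint's range is limited). The gripper opens to 85 mm and grips with 20 to 120 N. Pads are 22 mm wide; open, the fingers measure 114 mm over their backs; the gripper's body (76 mm by 85 mm) begins 54 mm behind the grasp point. The pads swing forward as they close: fully open they stand 13 mm farther back than shut.
Start: joints at [-1.14, 0.332, -0.065, 1.46, 0.022, 1.35, -0.088], TCP at [0.274, 0.562, 0.211] pointing down, gripper open.
Joint ranges: [-2.6, 2.6], [-0.5, 2.12], [-1.47, 1.34], [0.16, 2.42], [-1.27, 4.41], [0.06, 2.06], [-2.6, 2.6]. Speed limits (rad/s): [2.22, 2.22, 2.79, 2.79, 3.14, 3.14, 3.14].

INTERFACE

Orientations are given as a unit quaternion [x, y, z, w].
In Python, from workcell import monitor, camera, ticket, regions_of gives the robot as it stands.
- The arm moves only by the tool step_arm, never from a script. Its argument "increments" is a list of rows, each a list of 5 numbers: the finger opening in m, from 0 to 0.0854, then the shift along the world's x, y, z in m, then the turn about the world's z in rad. A call has 1 to 12 rows; each row shifts and turns the commanded pose from where the row before left it; what a row does not reach is not made up. A row lasts 1/12 s, in which the tool goes at most 41.7 mm and 7.16 degrees, less where a joint would pass 70% of its speed; a pose out of reach is approached as far as the arm can. A call with a gripper value outside its range is refused whole. The fingers move at their own pace and stop on an object; "force" is the grip in N (left out, the last holds). Time passes only in rows, so rows that do not move let the fingers close. It gives the time, the measured TCP pose, the force and the opening at its end, in the units of the state.
- monitor.get_obs(): the state, without advancing time (a new reading comes with each control period).
- camera(name): name is "scene" or "side" or "wrist"; returns a dict with "color" (480x640x3 uint8, red, green, blue), "range_z" (480x640 float32, m along the optical axis (not along the pixel's ray), 0 where there is no reading), "fx", "fy", "cx", "cy" (pixels), "cam_to_world" (4x4, takes a point from camera to world coordinates). Camera axes: x right, y up, looking along -z (the intrinsics and any distortion apply to the point x, -y, -z); pixel columns grow to the right and rows downward; lengths in m; the calibration is good to about 2 mm. A picture is of the moment at which its call begins.
- ticket.hand_in(): hands the job in, once; it reports no verdict.
Trained networks look in a picture, given as the dict that the camera call returned (one of the last four; its "shot" number tells which), for a name from the list of things; names that differ only in an ending like _2 or _b are one class to them, and where a whole thing is asked for, a point or a joint stands for the part that bears it (a point fixed in the world has none). Each returns a list of dicts, best first, with "p" (0 to 1); they miss things now and then, are a little off and sometimes report something else, mostly with a low value. They report only what shows in the picture. A call takes as long as a camera call.
- regions_of(picture, query): "region" (480x640 bool, what is visible of it) and "centre" ([row, column] in pixels, amid what is visible of it).
The state is a dict: "clock": time; "joint_pos": joint angles; "joint_velocities": joint speeds; "tau": joint torques, N m; "position": TCP position; "ee_rot": TCP orientation; "ft_force": force on the tool from outside, world axes, zero at the start; "torque": the same for the moment, N m; "grip_width": opening from 0.0 (shut) to 1.0 (fully open).
Only numpy, scipy, OpenCV 4.12 (cv2) and the standard library are available. Lean on these libraries where they do the work, as an engineer would, in place of code of your own. Each camera call takes 0.05 s, during which the arm holds its last target. There are 200 camera calls.

## Working session

There is one attempt and no reset: what is moved stays moved. The work goes in short steps, Python scripts to look and compute and a tool call to move; the robot and the scene stay as the last step left them, time stands still between calls to the robot, and variables do not carry over. Pictures are saved under pics/ and viewed, about 8 in all and at most 12, crops included, and the job is handed in when it is done.

Besides the shell and the picture viewer there is one more tool, called after ">>>" as name(argument=value, ...), one argument or row to a line, values as JSON. step_arm: Moves the arm, as the interface text tells. Its arguments: {"type":"object","properties":{"increments":{"type":"array"},"force":{"type":"number"}},"required":["increments"]}

```bash
ls; mkdir -p pics
cat > h.py <<'E'
import numpy as np, cv2
from workcell import monitor, camera, ticket, regions_of
def pts(p, m=None):
    z=p["range_z"]; ok=z>0
    if m is not None: ok=ok&m
    r,c=np.nonzero(ok); d=z[r,c]
    P=np.stack([(c-p["cx"])/p["fx"]*d,-(r-p["cy"])/p["fy"]*d,-d,np.ones_like(d)],1)
    return (P@np.array(p["cam_to_world"]).T)[:,:3]
def save(p,n,box=None,s=1):
    im=p["color"][...,::-1]
    if box: im=im[box[0]:box[1],box[2]:box[3]]
    cv2.imwrite("pics/"+n+".png",cv2.resize(im,None,fx=s,fy=s,interpolation=cv2.INTER_CUBIC))
E
python3 - <<'E'
from h import *
a=camera("scene");save(a,"scene")
print({k:a[k] for k in a if k not in("color","range_z")})
o=monitor.get_obs();print(o)
for n in ["knife","case","guard","tape","figurine","paintpot","glue"]:
    for r in regions_of(a,n)[:2]:
        P=pts(a,r["region"])
        print(n,r["p"],r["centre"],r["region"].sum(),np.median(P,0).round(3),P.min(0).round(3),P.max(0).round(3))
E
```

```text
pics
{'fx': 526.4789323969592, 'fy': 526.4789323969592, 'cx': 316.4319686552087, 'cy': 237.5404549428594, 'cam_to_world': array([[ 1.77906323e-01, -7.15315578e-01,  6.75775824e-01,
         1.27671189e+00],
       [ 9.84047352e-01,  1.29592696e-01, -1.21887419e-01,
        -6.93305722e-02],
       [-3.87641703e-04,  6.86679953e-01,  7.26959760e-01,
         8.29278071e-01],
       [ 0.00000000e+00,  0.00000000e+00,  0.00000000e+00,
         1.00000000e+00]]), 'shot': 1}
{'clock': 0.05, 'joint_pos': array([-1.13962094,  0.33286961, -0.06467506,  1.46094784,  0.02159133,
        1.3499151 , -0.08851334]), 'joint_velocities': array([ 0.00108157, -0.00259429, -0.00068473, -0.00148271,  0.00107118,
       -0.00089681,  0.00055135]), 'tau': array([ 1.53791945e-03, -6.27370334e+01,  4.89998306e-02, -3.92846417e+01,
        1.62584858e-02,  7.26865765e-03,  5.73200487e-05]), 'position': array([0.27381262, 0.56136899, 0.2100142 ]), 'ee_rot': array([ 0.15856434,  0.68907432, -0.15956956,  0.68889149]), 'ft_force': array([ 0.42440326, -0.31103442, -0.11042819]), 'torque': array([-0.01198284, -0.03635822, -0.02963753]), 'grip_width': 0.9992814466908635}
knife 0.83 [277.6, 176.3] 598 [ 0.57  -0.225  0.012] [ 0.527 -0.287 -0.004] [ 0.615 -0.16   0.018]
case 0.96 [241.4, 343.5] 2478 [0.559 0.112 0.037] [ 0.43   0.029 -0.002] [0.6   0.211 0.1  ]
guard 0.63 [222.7, 343.0] 299 [0.553 0.112 0.074] [ 0.441  0.08  -0.001] [0.582 0.156 0.1  ]
tape 0.8 [191.4, 411.5] 533 [0.393 0.31  0.015] [ 0.352  0.276 -0.004] [0.427 0.352 0.024]
figurine 0.64 [317.4, 386.5] 669 [0.762 0.151 0.016] [ 0.705  0.128 -0.002] [0.779 0.182 0.072]
paintpot 0.61 [340.3, 248.5] 455 [ 0.754 -0.101  0.04 ] [ 0.729 -0.118  0.003] [ 0.763 -0.084  0.049]
glue 0.55 [227.8, 477.4] 689 [0.581 0.398 0.051] [ 0.48   0.383 -0.003] [0.594 0.463 0.098]
glue 0.32 [240.8, 345.1] 2556 [0.559 0.111 0.036] [ 0.43   0.029 -0.002] [0.601 0.205 0.1  ]
```

View pics/scene.png

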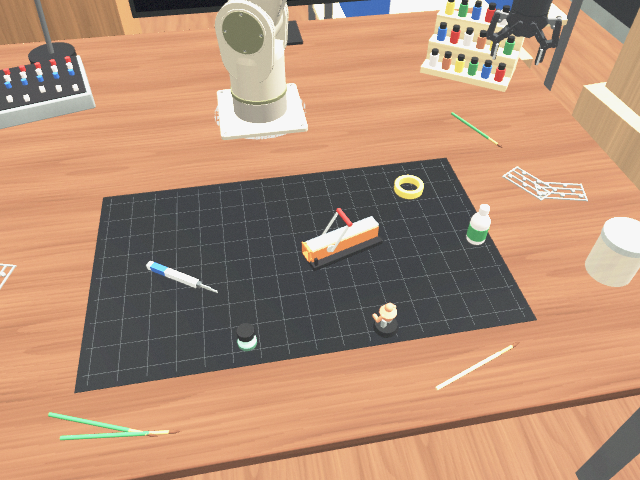

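The scene shows the knife at about (150,265) to (217,291), blade to the right. The case's mouth is its left end at about (305,250), and the guard is folded back at (343,215). Next I'll get the axes and the tool yaw.

```bash
cat >> h.py <<'E'
from scipy.spatial.transform import Rotation as R
def axes(o): return R.from_quat(o["ee_rot"]).as_matrix()
def rect(P):
    (c,s,a)=cv2.minAreaRect((P[:,:2]*1000).astype(np.float32)); return np.round(c,1),np.round(s,1),round(a,2)
E
python3 - <<'E'
from h import *
o=monitor.get_obs(); M=axes(o); print("y axis yaw",np.degrees(np.arctan2(M[1,1],M[0,1])),M[:,0].round(3))
a=camera("scene")
P=pts(a,regions_of(a,"knife")[0]["region"]);P=P[P[:,2]>.004];print("knife",rect(P),len(P))
P=pts(a,regions_of(a,"case")[0]["region"]);Q=P[(P[:,2]>.042)&(P[:,2]<.052)];print("case top",rect(Q),len(Q))
w=camera("wrist");print(w["fx"],np.array(w["cam_to_world"]).round(3).tolist())
E
```

```text
y axis yaw 63.99814631024047 [-0. -0. -1.]
knife (array([755. , 156.5]), array([43.2, 51.7]), 48.48) 610
case top (array([555.2,  88. ]), array([53.3, 12.5]), 14.58) 35
401.7845214621806 [[0.438, -0.856, -0.275, 0.203], [0.899, 0.417, 0.134, 0.594], [0.001, -0.306, 0.952, 0.374], [0.0, 0.0, 0.0, 1.0]]
```

>>> step_arm(
  increments=[
    [0.085,0.02,-0.034,0,-0.08],
    [0.085,0.02,-0.034,0,-0.08],
    [0.085,0.02,-0.034,0,-0.08],
    [0.085,0.02,-0.034,0,-0.08],
    [0.085,0.02,-0.034,0,-0.08],
    [0.085,0.02,-0.034,0,-0.08],
    [0.085,0.02,-0.034,0,-0.08],
    [0.085,0.02,-0.034,0,-0.08],
    [0.085,0.02,-0.034,0,-0.08],
    [0.085,0.02,-0.034,0,-0.08],
    [0.085,0.02,-0.034,0,-0.08],
    [0.085,0.02,-0.034,0,-0.08],
  ],
)

```text
clock: 1.6
position: [0.5147, 0.152, 0.2112]
ee_rot: [0.461, 0.537, -0.46, 0.537]
ft_force: [0.7, 0.1, 0.0]
grip_width: 0.996
```

>>> step_arm(
  increments=[
    [0.085,0.02,-0.034,0.01,0],
    [0.085,0.015,-0.03,0.01,0],
    [0.085,0,0,0,0],
    [0.085,0,0,0,0],
    [0.085,0,0,0,0],
  ],
)

```text
clock: 2.02
position: [0.5488, 0.0903, 0.2307]
ee_rot: [0.459, 0.538, -0.459, 0.538]
ft_force: [-0.4, 0.5, 0.1]
grip_width: 0.997
```

Run:
```python
from h import *
o=monitor.get_obs(); M=axes(o); print(o["position"],o["clock"],"yaw",np.degrees(np.arctan2(M[1,1],M[0,1])))
w=camera("wrist");save(w,"w1")
for n in ["case","guard","guard_bar"]:
  for r in regions_of(w,n)[:2]:
    P=pts(w,r["region"]);print(n,r["p"],r["centre"],len(P),P.min(0).round(3),P.max(0).round(3))
    Q=P[(P[:,2]>.042)&(P[:,2]<.052)]
    if len(Q)>20:print("top",rect(Q),len(Q),np.median(Q[:,2]))
    Q=P[(P[:,2]>.007)&(P[:,2]<.016)]
    if len(Q)>20:print("base",rect(Q),len(Q))
```

```text
[0.54878601 0.09026128 0.23070655] 2.0167 yaw 9.004122446220974
case 0.81 [164.8, 319.1] 12033 [ 0.491  0.007 -0.002] [0.599 0.202 0.098]
top (array([546.1, 110. ]), array([ 49. , 167.2]), 17.96) 6149 0.04712301242382422
base (array([544.7, 114.7]), array([ 60.1, 165.7]), 17.74) 4271
guard 0.98 [186.8, 321.9] 1219 [0.519 0.071 0.011] [0.579 0.128 0.098]
top (array([551.5,  92.6]), array([47.7, 22.7]), 17.12) 59 0.04665629262695742
guard_bar 0.68 [186.8, 318.4] 1234 [ 0.519  0.071 -0.   ] [0.579 0.128 0.098]
top (array([551.8,  92.7]), array([49. , 22.5]), 17.12) 67 0.04665629262695742
```

View pics/w1.png

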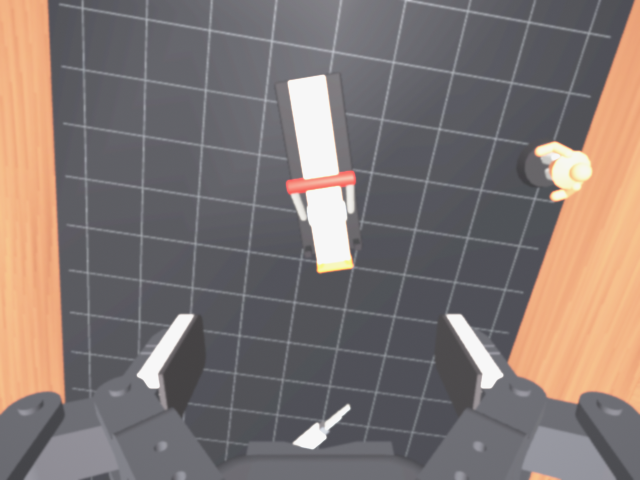

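The view shows the case from end (310,75) to mouth (335,267), with the bar at (320,183) and the figurine far right. The base fit matches 60x166 mm. It puts the mouth at about (0.569, 0.039), with the case axis at 107.7 deg. Next is the knife.

>>> step_arm(
  increments=[
    [0.085,0.002,-0.031,0,-0.068],
    [0.085,0.002,-0.031,0,-0.068],
    [0.085,0.002,-0.031,0,-0.068],
    [0.085,0.002,-0.031,0,-0.068],
    [0.085,0.002,-0.031,0,-0.068],
    [0.085,0.002,-0.031,0,-0.068],
    [0.085,0.002,-0.031,0,-0.068],
    [0.085,0.002,-0.031,0,-0.068],
    [0.085,0.002,-0.031,0,-0.068],
    [0.085,0.002,-0.031,0,-0.068],
    [0.085,0,0,0,0],
    [0.085,0,0,0,0],
  ],
)

```text
clock: 3.22
position: [0.5685, -0.2216, 0.2305]
ee_rot: [-0.612, -0.353, 0.613, -0.353]
ft_force: [-0.2, -0.1, -0.8]
grip_width: 0.997
```

Run:
```python
from h import *
o=monitor.get_obs(); M=axes(o); print(o["position"],o["clock"],"yaw",np.degrees(np.arctan2(M[1,1],M[0,1])))
w=camera("wrist");save(w,"w2")
for r in regions_of(w,"knife")[:2]:
    P=pts(w,r["region"]);print(r["p"],r["centre"],len(P),P.min(0).round(3),P.max(0).round(3))
    for lo in(.003,.011):
        Q=P[(P[:,2]>lo)&(P[:,2]<.018)];print(lo,rect(Q),len(Q),np.median(Q[:,2]))
    d=Q[:,:2]-Q[:,:2].mean(0);u=np.linalg.svd(d,full_matrices=False)[2][0];u*=np.sign(u[1]);s=d@u;m=Q[:,:2].mean(0)
    print("axis",np.degrees(np.arctan2(u[1],u[0])),"handle ends",m+u*s.min(),m+u*s.max(),s.ptp() if hasattr(s,'ptp') else np.ptp(s))
```

```text
[ 0.56853822 -0.22155055  0.23050921] 3.2167 yaw -30.105719628998756
0.73 [206.4, 318.8] 1770 [ 0.522 -0.288  0.002] [ 0.62  -0.152  0.016]
0.003 (array([ 573.1, -218.9]), array([162.7,  14.2]), 55.2) 1768 0.01352833052498581
0.011 (array([ 568.4, -225.7]), array([146.3,  14.2]), 55.2) 1723 0.013554594356592342
axis 55.094144579099456 handle ends [ 0.52654778 -0.28568725] [ 0.61026284 -0.16571066] 0.14629625875331442
```

View pics/w2.png

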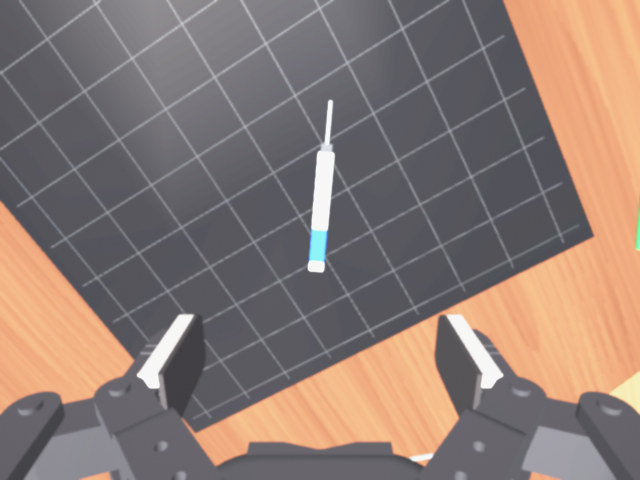

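>>> step_arm(
  increments=[
    [0.05,-0.015,-0.023,-0.02,-0.041],
    [0.05,-0.014,-0.0227,-0.03,-0.041],
    [0.05,0,0,-0.035,0],
    [0.05,0,0,-0.035,0],
    [0.05,0,0,-0.035,0],
    [0.05,0,0,-0.025,0],
    [0.05,0,0,-0.02,0],
    [0.05,0,0,-0.015,0],
    [0.05,0,0,-0.01,0],
    [0.05,0,0,0,0],
    [0.05,0,0,0,0],
  ],
)

```text
clock: 4.23
position: [0.5404, -0.265, 0.0061]
ee_rot: [0.626, 0.329, -0.626, 0.329]
ft_force: [-0.6, -0.8, 0.4]
grip_width: 0.585
```

>>> step_arm(
  force=70,
  increments=[
    [0.05,-0.001,-0.002,-0.003,0],
    [0.005,0,0,0,0],
    [0.005,0,0,0,0],
    [0.005,0,0,0,0],
    [0.005,0,0,0,0],
    [0.005,0,0,0,0],
    [0.005,0,0,0,0],
    [0.005,0,0,0,0],
  ],
)

```text
clock: 4.9
position: [0.539, -0.2679, 0.0029]
ee_rot: [0.626, 0.328, -0.626, 0.328]
ft_force: [0.1, 0.1, -0.4]
grip_width: 0.057
```

Run:
```python
from h import *
s=camera("side");save(s,"s1")
w=camera("wrist")
im=np.hstack([s["color"][...,::-1],w["color"][...,::-1]]);cv2.imwrite("pics/b1.png",cv2.resize(im,(800,300),interpolation=cv2.INTER_AREA))
o=monitor.get_obs();print(o["position"],o["grip_width"])
```

```text
[ 0.53902734 -0.26789933  0.00287183] 0.05781457615053131
```

View pics/b1.png

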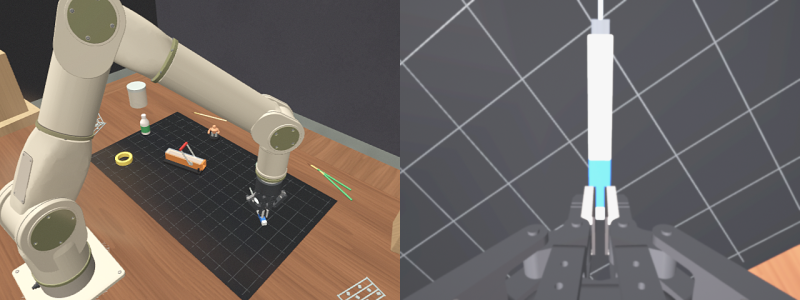

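The side view shows the gripper down at the knife. In the wrist view the pads, at (600,205), sit around the butt with a gap narrower than the handle. I'll measure the depths.

Run:
```python
from h import *
w=camera("wrist");C=np.array(w["cam_to_world"])
for r in regions_of(w,"knife")[:1]:
    P=pts(w,r["region"]);Q=P[(P[:,2]>.003)&(P[:,2]<.022)];print(r["p"],rect(Q),len(Q),np.percentile(Q[:,2],[5,50,95]))
P=pts(w);o=monitor.get_obs();M=axes(o);L=(P-o["position"])@M  # tool coords
z=w["range_z"]
full=np.full((480,640,3),np.nan);full[z>0]=L
for r in range(270,380,8): print(r,[tuple((full[r,c]*1000).round(0)) for c in (295,302,309,314,319,324,332,340,347)])
save(w,"w3",(240,400,220,420),4)
```

```text
0.58 (array([ 565. , -230.8]), array([135.3,  14.2]), 55.12) 10379 [0.01170253 0.01354084 0.01466141]
270 [(np.float64(3.0), np.float64(-11.0), np.float64(-10.0)), (np.float64(-10.0), np.float64(-7.0), np.float64(-15.0)), (np.float64(-10.0), np.float64(-4.0), np.float64(-15.0)), (np.float64(-12.0), np.float64(-2.0), np.float64(-16.0)), (np.float64(-12.0), np.float64(0.0), np.float64(-16.0)), (np.float64(-11.0), np.float64(2.0), np.float64(-15.0)), (np.float64(-10.0), np.float64(5.0), np.float64(-15.0)), (np.float64(2.0), np.float64(9.0), np.float64(-10.0)), (np.float64(3.0), np.float64(13.0), np.float64(-10.0))]
278 [(np.float64(2.0), np.float64(-11.0), np.float64(-6.0)), (np.float64(-10.0), np.float64(-7.0), np.float64(-12.0)), (np.float64(-12.0), np.float64(-4.0), np.float64(-12.0)), (np.float64(-11.0), np.float64(-2.0), np.float64(-12.0)), (np.float64(-11.0), np.float64(0.0), np.float64(-12.0)), (np.float64(-11.0), np.float64(2.0), np.float64(-12.0)), (np.float64(-12.0), np.float64(5.0), np.float64(-12.0)), (np.float64(2.0), np.float64(9.0), np.float64(-6.0)), (np.float64(2.0), np
[... 5464 characters left out ...]
0), np.float64(40.0)), (np.float64(-58.0), np.float64(4.0), np.float64(-3.0)), (np.float64(-68.0), np.float64(6.0), np.float64(-10.0)), (np.float64(-69.0), np.float64(8.0), np.float64(-11.0))]
374 [(np.float64(-71.0), np.float64(-6.0), np.float64(-10.0)), (np.float64(-70.0), np.float64(-4.0), np.float64(-9.0)), (np.float64(-57.0), np.float64(-3.0), np.float64(1.0)), (np.float64(3.0), np.float64(-2.0), np.float64(45.0)), (np.float64(3.0), np.float64(0.0), np.float64(44.0)), (np.float64(3.0), np.float64(3.0), np.float64(44.0)), (np.float64(-57.0), np.float64(4.0), np.float64(1.0)), (np.float64(-72.0), np.float64(6.0), np.float64(-10.0)), (np.float64(-72.0), np.float64(8.0), np.float64(-10.0))]
```

View pics/w3.png

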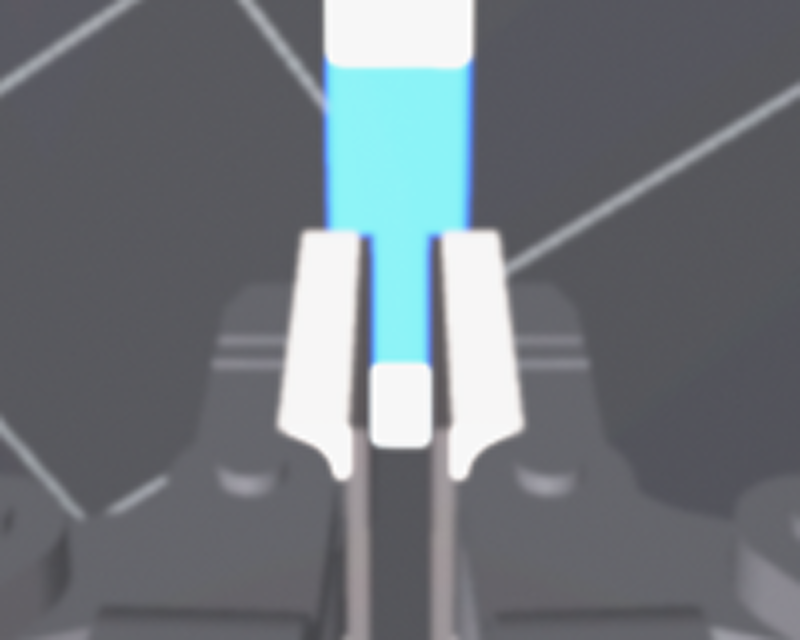

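The crop shows the pads closed above the handle. Their lower edges are about 25 mm behind the reported TCP and the knife top is 11 mm behind it, so the knife is untouched. I'll open and descend further in small steps, watching the force.

>>> step_arm(
  increments=[
    [0.04,0,0,0.004,0],
    [0.04,0,0,0,0],
    [0.04,0,0,0,0],
    [0.04,0,0,-0.004,0],
    [0.04,0,0,-0.004,0],
    [0.04,0,0,-0.004,0],
    [0.04,0,0,0,0],
  ],
)

```text
clock: 5.68
position: [0.5383, -0.2676, -0.0064]
ee_rot: [-0.626, -0.329, 0.627, -0.328]
ft_force: [-0.0, 0.3, 0.9]
grip_width: 0.466
```

```bash
cat >> h.py <<'E'
def padend(cam="wrist"):
    w=camera(cam);o=monitor.get_obs();L=(pts(w)-o["position"])@axes(o)*1000
    k=(abs(L[:,1])<45)&(abs(L[:,2])<14)&(L[:,0]<-16)
    print("pad end x",np.percentile(L[k][:,0],[98,99.5]),"y",L[k&(L[:,0]>-45)][:,1].min(),L[k&(L[:,0]>-45)][:,1].max(),"TCP",o["position"].round(4),o["ft_force"].round(1),o["grip_width"]); return L
E
python3 -c "
from h import *
padend();padend('side')"
```

```text
pad end x [-19.30792485 -18.79841715] y -33.39740562712208 33.96648809814231 TCP [ 0.5384 -0.2677 -0.0059] [-0.3 -0.6 -0.1] 0.47044649495497576
pad end x [-18.51026265 -17.28918563] y -35.03973356641551 33.661071776274895 TCP [ 0.5387 -0.2679 -0.0056] [-0.2 -0.4  0.8] 0.4672371197060776
```

>>> step_arm(
  increments=[
    [0.04,0,0,-0.004,0],
    [0.04,0,0,-0.004,0],
    [0.04,0,0,-0.003,0],
    [0.04,0,0,0,0],
    [0.04,0,0,0,0],
  ],
)

```text
clock: 6.2
position: [0.5388, -0.2679, -0.0164]
ee_rot: [-0.626, -0.328, 0.626, -0.328]
ft_force: [0.3, -0.8, 0.7]
grip_width: 0.464
```

>>> step_arm(
  force=70,
  increments=[
    [0.04,0,0,-0.003,0],
    [0.005,0,0,0,0],
    [0.005,0,0,0,0],
    [0.005,0,0,0,0],
    [0.005,0,0,0,0],
    [0.005,0,0,0,0],
    [0.005,0,0,0,0],
  ],
)

```text
clock: 6.78
position: [0.5391, -0.268, -0.0189]
ee_rot: [0.626, 0.328, -0.626, 0.328]
ft_force: [-0.5, -0.0, 2.7]
grip_width: 0.14
```

>>> step_arm(
  increments=[
    [0.005,0,0,0.005,0],
    [0.005,0,0,0.01,0],
    [0.005,0,0,0.02,0],
    [0.005,0,0,0.03,0],
    [0.005,0,0,0.02,0],
    [0.005,0,0,0.01,0],
    [0.005,0,0,0,0],
    [0.005,0,0,0,0],
  ],
)

```text
clock: 7.45
position: [0.539, -0.2676, 0.0757]
ee_rot: [0.626, 0.328, -0.626, 0.328]
ft_force: [-0.0, -0.2, -0.9]
grip_width: 0.137
```

```bash
cat >> h.py <<'E'
def knife():
    w=camera("wrist");o=monitor.get_obs();M=axes(o);r=regions_of(w,"knife")[0];W=pts(w,r["region"]);L=(W-o["position"])@M*1000
    # cluster: top surface ahead of pads; tool -z is ahead
    k=(abs(L[:,1])<15)&(L[:,2]<-13); L=L[k];W=W[k]
    zs=L[:,2]; print("p",r["p"],"n",k.sum(),"z_tool",np.percentile(zs,[0.5,50,99.5]).round(1))
    for a in range(-145,-12,12):
        q=L[(zs>=a)&(zs<a+12)]
        if len(q)>5: print(a+6,"top x_tool %.1f"%np.median(q[:,0]),"mid y %.1f"%((np.percentile(q[:,1],2)+np.percentile(q[:,1],98))/2),"w %.1f"%np.ptp(np.percentile(q[:,1],[2,98])))
    print("TCP",o["position"].round(4),"ahead",(-M[:,2]).round(4),"yawdir",np.degrees(np.arctan2(-M[1,2],-M[0,2])).round(2),o["ft_force"].round(1),o["grip_width"],o["clock"])
    return w
E
python3 -c "
from h import *
w=knife();save(w,'w4')"
```

```text
p 0.95 n 11929 z_tool [-105.6  -63.9  -13.6]
-103 top x_tool -31.4 mid y 1.0 w 9.4
-91 top x_tool -33.3 mid y 0.9 w 13.0
-79 top x_tool -33.4 mid y 1.0 w 13.3
-67 top x_tool -33.4 mid y 0.8 w 13.3
-55 top x_tool -33.4 mid y 1.0 w 13.3
-43 top x_tool -33.4 mid y 1.0 w 13.3
-31 top x_tool -33.4 mid y 1.1 w 13.1
-19 top x_tool -33.5 mid y 0.8 w 13.5
TCP [ 0.5385 -0.2674  0.0748] ahead [ 5.685e-01  8.227e-01 -1.000e-04] yawdir 55.35 [ 0.1 -0.  -0.8] 0.14014525870991063 7.5
```

View pics/w4.png

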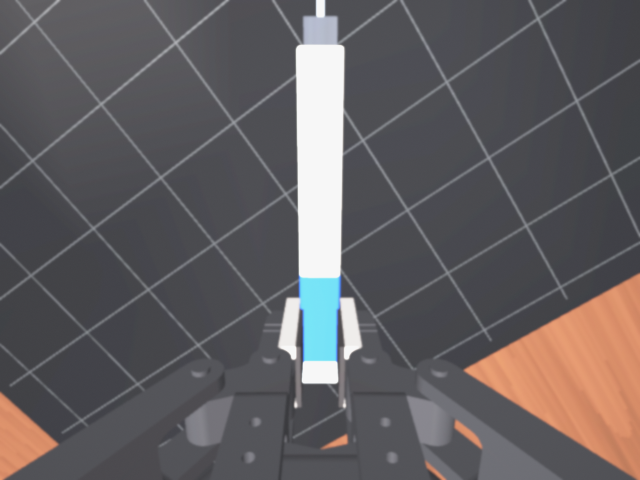

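The knife is held level. The handle top reads -33.4 mm in tool x all along, so the axis is about 26 mm above the reported TCP. The collet is at (320,30) and the butt at (320,380). Next I'll move to in front of the mouth, with the tip about 40 mm before it.

>>> step_arm(
  increments=[
    [0.005,0.0096,0.0147,0,0.102],
    [0.005,0.0096,0.0147,0,0.102],
    [0.005,0.0096,0.0147,0,0.102],
    [0.005,0.0096,0.0147,0,0.102],
    [0.005,0.0096,0.0147,0,0.102],
    [0.005,0.0096,0.0147,0,0.102],
    [0.005,0.0096,0.0147,-0.015,0.102],
    [0.005,0.0096,0.0147,-0.02,0.102],
    [0.005,0.0096,0.0147,-0.02,0.098],
    [0.005,0,0,-0.013,0],
    [0.005,0,0,0,0],
    [0.005,0,0,0,0],
  ],
)

```text
clock: 8.55
position: [0.6239, -0.1365, 0.0065]
ee_rot: [0.417, 0.571, -0.419, 0.57]
ft_force: [0.9, -0.6, -0.5]
grip_width: 0.143
```

Run:
```python
from h import *
w=knife();save(w,"w5")
o=monitor.get_obs();M=axes(o)
for r in regions_of(w,"case")[:1]:
    W=pts(w,r["region"]);L=(W-o["position"])@M*1000;k=(W[:,2]>.043)&(W[:,2]<.052)
    print("case p",r["p"],"top",rect(W[k]),k.sum(),"z",np.median(W[k][:,2]))
    for a in range(-330,-130,15):
        q=L[k&(L[:,2]>=a)&(L[:,2]<a+15)&(abs(L[:,1])<40)]
        if len(q)>10: print(a+7,"y",np.percentile(q[:,1],[2,98]).round(1),"mid %.1f"%np.percentile(q[:,1],[2,98]).mean())
    print("front z_tool",np.percentile(L[k][:,2],[99,99.9]))
    b=(W[:,2]>.008)&(W[:,2]<.016);print("base",rect(W[b]))
```

```text
p 0.85 n 12097 z_tool [-106.6  -64.6  -13.6]
-103 top x_tool -29.3 mid y -1.7 w 9.7
-91 top x_tool -31.3 mid y -1.6 w 13.3
-79 top x_tool -31.3 mid y -1.7 w 13.3
-67 top x_tool -31.3 mid y -1.7 w 13.4
-55 top x_tool -31.3 mid y -1.7 w 13.3
-43 top x_tool -31.3 mid y -1.8 w 13.5
-31 top x_tool -31.3 mid y -1.7 w 13.4
-19 top x_tool -31.4 mid y -1.7 w 13.7
TCP [ 0.6247 -0.1371  0.0077] ahead [-3.012e-01  9.536e-01 -5.000e-04] yawdir 107.53 [ 0.4 -1.   0. ] 0.14043358600263245 8.6
```

View pics/w5.png

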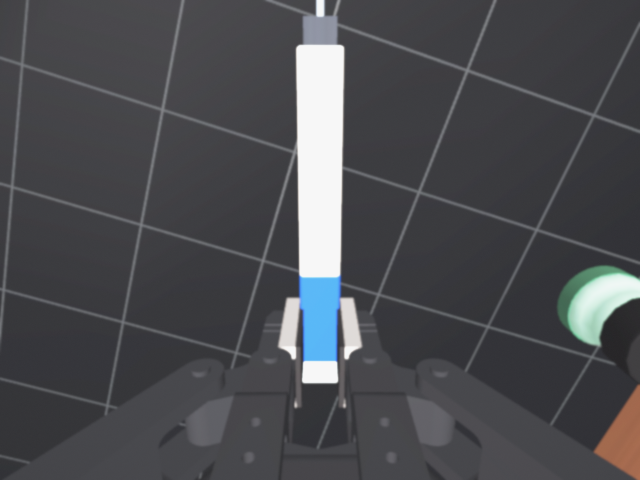

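The wrist view shows only the knife and, at the lower right (600,305), the pot. The case is out of view. The tool-frame offset changed with yaw, so the calibration is off by about 2 mm in the world frame. I'll put the thin blade in first, then compare knife and mouth within one wrist picture.

>>> step_arm(
  increments=[
    [0.005,-0.002,0.0062,0,0],
    [0.005,-0.002,0.0062,0,0],
    [0.005,-0.002,0.0062,0,0],
    [0.005,-0.002,0.0062,0,0],
    [0.005,-0.002,0.0062,0,0],
    [0.005,-0.002,0.0062,0,0],
    [0.005,-0.002,0.0062,0,0],
    [0.005,-0.002,0.0062,0,0],
    [0.005,-0.002,0.0062,0,0],
    [0.005,0,0,0,0],
  ],
)

```text
clock: 9.53
position: [0.6071, -0.0778, 0.0078]
ee_rot: [0.417, 0.572, -0.416, 0.571]
ft_force: [-0.2, 1.5, -0.8]
grip_width: 0.14
```

>>> step_arm(
  increments=[
    [0.005,-0.002,0.0062,0,0],
    [0.005,-0.002,0.0062,0,0],
    [0.005,-0.002,0.0062,0,0],
    [0.005,0,0,0,0],
  ],
)

```text
clock: 9.87
position: [0.6011, -0.0593, 0.0077]
ee_rot: [0.417, 0.572, -0.416, 0.571]
ft_force: [-0.0, 0.9, -1.4]
grip_width: 0.14
```

Run:
```python
from h import *
w=knife()
s=camera("scene");im=np.hstack([w["color"][:240,200:440,::-1],s["color"][180:300,240:400,::-1].repeat(2,0).repeat(2,1)[:, :320]])
cv2.imwrite("pics/b2.png",cv2.resize(im,None,fx=1.4,fy=1.4))
o=monitor.get_obs();M=axes(o)
W=pts(w);L=(W-o["position"])@M*1000;k=(W[:,2]>.041)&(W[:,2]<.056)&(L[:,2]<-85)&(abs(L[:,1])<30)
if k.sum(): print("case front z_tool",np.percentile(L[k][:,2],[95,99.5]),"y",np.percentile(L[k][:,1],[1,99]),k.sum(),np.median(W[k][:,2]))
```

```text
p 0.88 n 10976 z_tool [-96.  -60.6 -13.6]
-91 top x_tool -32.4 mid y -1.0 w 13.3
-79 top x_tool -32.5 mid y -1.1 w 13.3
-67 top x_tool -32.5 mid y -1.0 w 13.5
-55 top x_tool -32.5 mid y -1.1 w 13.3
-43 top x_tool -32.4 mid y -1.2 w 13.3
-31 top x_tool -32.5 mid y -1.1 w 13.4
-19 top x_tool -32.6 mid y -1.0 w 13.7
TCP [ 0.6012 -0.0601  0.0078] ahead [-3.053e-01  9.523e-01  5.000e-04] yawdir 107.78 [ 0.7  0.5 -0.2] 0.14021592045074824 9.9167
case front z_tool [-96.65276292 -86.52570663] y [-15.24363754  14.39418078] 5315 0.047170895334726265
```

View pics/b2.png

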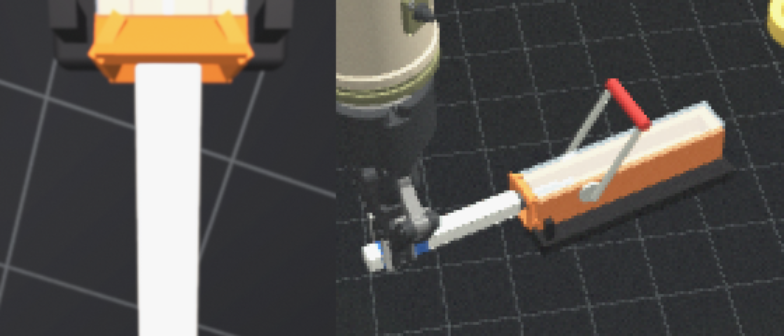

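In the wrist crop the blade is inside and the handle front sits centred in the orange flare (knife mid column 168, flare mid 170). In the scene crop the knife is level and in line with the case. I'll shift 0.6 mm right, drop 0.5 mm and insert.

>>> step_arm(
  increments=[
    [0.005,0.0006,0.0002,-0.0005,0],
    [0.005,-0.0018,0.0057,0,0],
    [0.005,-0.0018,0.0057,0,0],
    [0.005,-0.0018,0.0057,0,0],
    [0.005,-0.0018,0.0057,0,0],
    [0.005,0,0,0,0],
  ],
)

```text
clock: 10.52
position: [0.5944, -0.0361, 0.0072]
ee_rot: [0.417, 0.572, -0.416, 0.571]
ft_force: [0.3, -0.3, -0.9]
grip_width: 0.138
```

>>> step_arm(
  increments=[
    [0.005,-0.0018,0.0057,0,0],
    [0.005,-0.0018,0.0057,0,0],
    [0.005,-0.0018,0.0057,0,0],
    [0.005,-0.0018,0.0057,0,0],
    [0.005,0,0,0,0],
  ],
)

```text
clock: 10.93
position: [0.5872, -0.0135, 0.0072]
ee_rot: [0.417, 0.572, -0.416, 0.571]
ft_force: [-0.2, 0.1, -0.2]
grip_width: 0.136
```

No contact forces, so I'll carry on.

>>> step_arm(
  increments=[
    [0.005,-0.0018,0.0057,0,0],
    [0.005,-0.0018,0.0057,0,0],
    [0.005,-0.0018,0.0057,0,0],
    [0.005,-0.0018,0.0057,0,0],
    [0.005,-0.0012,0.0038,0,0],
    [0.005,0,0,0,0],
  ],
)

```text
clock: 11.43
position: [0.5789, 0.0126, 0.0073]
ee_rot: [0.417, 0.571, -0.417, 0.571]
ft_force: [-1.2, -0.8, -1.2]
grip_width: 0.136
```

Run:
```python
from h import *
w=knife();save(w,"w6")
```

```text
p 0.63 n 435 z_tool [-21.5 -15.3 -13. ]
-19 top x_tool -32.8 mid y -1.1 w 13.2
TCP [0.5791 0.0118 0.0073] ahead [-3.051e-01  9.523e-01  2.000e-04] yawdir 107.76 [ 0.1 -0.5 -1.2] 0.14256743374907702 11.4833
```

View pics/w6.png

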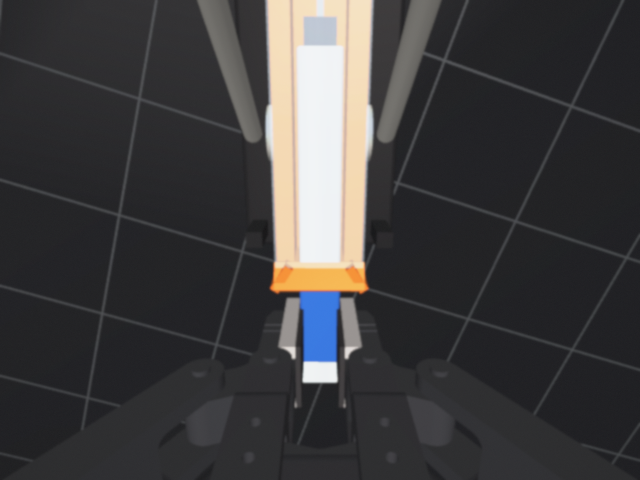

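The handle is well inside through the clear top and the pads at (290-350, 300-345) are just before the flare. I'll advance 5 mm, release, lift, back off and close the fingers to push on the butt.

>>> step_arm(
  increments=[
    [0.005,-0.0015,0.0048,0,0],
    [0.005,0,0,0,0],
    [0.03,0,0,0,0],
    [0.03,0,0,0,0],
    [0.03,0,0,0,0],
    [0.03,0,0,0.005,0],
    [0.03,0,0,0.015,0],
    [0.03,0,0,0.02,0],
    [0.0,0.0065,-0.0205,0,0],
    [0.0,0.0065,-0.0205,0,0],
    [0.0,0,0,0,0],
    [0.0,0,0,0,0],
  ],
)

```text
clock: 12.53
position: [0.5909, -0.0266, 0.0478]
ee_rot: [0.418, 0.57, -0.418, 0.571]
ft_force: [0.4, 1.5, 0.1]
grip_width: 0.001
```

Run:
```python
from h import *
w=camera("wrist");o=monitor.get_obs();M=axes(o);save(w,"w7")
full=(pts(w)-o["position"])@M*1000; z=w["range_z"]; F=np.full((480,640,3),np.nan);F[z>0]=full
for r in range(180,400,10): print(r,F[r,318].round(0),F[r,300].round(0),w["color"][r,318])
print(o["position"],o["grip_width"],o["ft_force"])
```

```text
180 [  9.  -2. -48.] [ 46. -11. -42.] [ 80 160 246]
190 [ 10.  -2. -43.] [ 47. -12. -36.] [ 79 160 246]
200 [  8.  -2. -39.] [ 48. -12. -31.] [ 79 159 246]
210 [  9.  -2. -35.] [ 47. -12. -25.] [ 77 157 246]
220 [ 10.  -2. -30.] [ 47. -12. -20.] [247 247 247]
230 [  9.  -2. -25.] [ 47. -12. -14.] [247 247 247]
240 [48. -2. -8.] [ 47. -12.  -8.] [50 51 54]
250 [47. -2. -3.] [ 47. -12.  -3.] [47 47 50]
260 [47. -2.  3.] [ 48. -12.   3.] [47 47 50]
270 [47. -2.  9.] [ 48. -12.  10.] [46 46 49]
280 [46. -2. 15.] [ 48. -12.  16.] [53 54 58]
290 [47. -2. 22.] [ 46. -12.  21.] [70 72 75]
300 [-27.  -2.  -9.] [ 47. -13.  28.] [58 57 58]
310 [-33.  -2.  -8.] [ 47. -13.  34.] [58 56 58]
320 [-41.  -2.  -8.] [-34.  -8.  -4.] [56 55 56]
330 [-49.  -2.  -9.] [-48.  -8.  -9.] [57 53 56]
340 [-54.  -2.  -8.] [-53.  -7.  -8.] [57 55 56]
350 [-57.  -2.  -7.] [-60.  -7.  -9.] [89 85 88]
360 [-58.  -2.  -4.] [-65.  -7.  -9.] [90 87 88]
370 [-58.  -2.  -0.] [-71.  -7. -10.] [90 86 86]
380 [-58.  -2.   3.] [-75.  -6.  -9.] [89 84 86]
390 [-58.  -2.   7.] [-79.  -6.  -9.] [88 84 86]
[ 0.590667   -0.02525555  0.04748774] -0.0036282100213397388 [-0.62952628  0.42677618 -0.90587645]
```

View pics/w7.png

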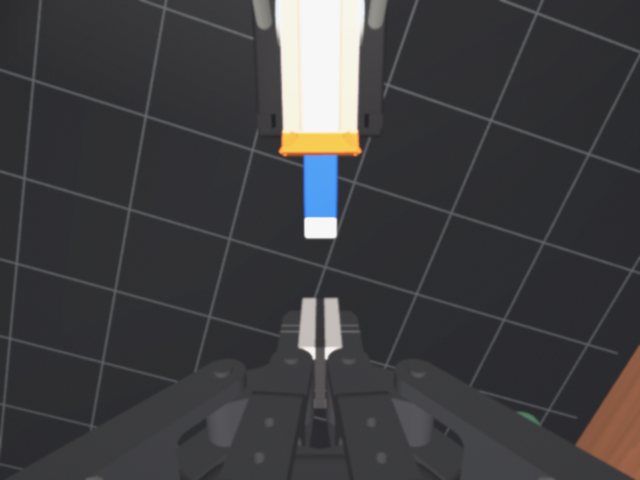

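The knife rests in the channel with its butt at (320,238). The closed fingertips at (320,300) are about 12 mm behind it. I'll lower to handle height and push.

>>> step_arm(
  increments=[
    [0.0,0,0,-0.02,0],
    [0.0,0,0,-0.018,0],
    [0.0,0,0,-0.0075,0],
    [0.0,-0.0015,0.0048,0,0],
    [0.0,-0.0015,0.0048,0,0],
    [0.0,-0.0015,0.0048,0,0],
    [0.0,-0.0015,0.0048,0,0],
    [0.0,-0.0015,0.0048,0,0],
    [0.0,-0.0015,0.0048,0,0],
    [0.0,0,0,0,0],
  ],
)

```text
clock: 13.42
position: [0.5816, 0.0054, 0.0022]
ee_rot: [0.417, 0.571, -0.416, 0.571]
ft_force: [1.3, -0.4, 0.1]
grip_width: -0.0
```

>>> step_arm(
  increments=[
    [0.0,-0.0012,0.0038,0,0],
    [0.0,-0.0009,0.0029,0,0],
    [0.0,-0.0009,0.0029,0,0],
    [0.0,0,0,0,0],
  ],
)

```text
clock: 13.75
position: [0.5785, 0.0142, 0.0018]
ee_rot: [0.417, 0.571, -0.417, 0.571]
ft_force: [1.1, 0.7, -0.1]
grip_width: 0.003
```

>>> step_arm(
  increments=[
    [0.0,-0.0003,0.001,0,0],
    [0.0,-0.0003,0.001,0,0],
    [0.0,0,0,0,0],
  ],
)

```text
clock: 14.0
position: [0.578, 0.0154, 0.0018]
ee_rot: [0.417, 0.571, -0.417, 0.571]
ft_force: [0.3, 1.0, -0.2]
grip_width: -0.003
```

>>> step_arm(
  increments=[
    [0.0,-0.0003,0.001,0,0],
    [0.0,-0.0003,0.001,0,0],
    [0.0,0,0,0,0],
  ],
)

```text
clock: 14.25
position: [0.5776, 0.0171, 0.0019]
ee_rot: [0.417, 0.571, -0.417, 0.571]
ft_force: [1.0, -1.2, -1.3]
grip_width: 0.001
```

>>> step_arm(
  increments=[
    [0.0,-0.0003,0.001,0,0],
    [0.0,-0.0003,0.001,0,0],
    [0.0,0,0,0,0],
  ],
)

```text
clock: 14.5
position: [0.5774, 0.0175, 0.0021]
ee_rot: [0.417, 0.57, -0.418, 0.571]
ft_force: [1.9, -7.1, -0.6]
grip_width: 0.001
```

Run:
```python
from h import *
w=camera("wrist");o=monitor.get_obs();M=axes(o);save(w,"w8",(160,340,220,420),3)
full=(pts(w)-o["position"])@M*1000; z=w["range_z"]; F=np.full((480,640,3),np.nan);F[z>0]=full
for r in range(240,320,5): print(r,F[r,320].round(0),w["color"][r,320])
print(o["position"],o["ft_force"])
```

```text
240 [-45.  -1. -40.] [170 209 242]
245 [-44.  -1. -38.] [168 209 242]
250 [-46.  -1. -36.] [168 209 242]
255 [-45.  -1. -34.] [168 209 242]
260 [-45.  -1. -33.] [169 209 242]
265 [-45.  -1. -31.] [169 210 242]
270 [-45.  -1. -30.] [168 209 242]
275 [-45.  -1. -28.] [168 209 242]
280 [-46.  -1. -26.] [169 209 242]
285 [-45.  -1. -24.] [245 229 197]
290 [-44.  -1. -22.] [247 197 108]
295 [-45.  -1. -21.] [247 189  88]
300 [-45.  -1. -19.] [247 190  88]
305 [-46.  -1. -18.] [247 190  88]
310 [-47.  -1. -17.] [247 189  89]
315 [-38.  -1. -10.] [45 43 44]
[0.57738146 0.0174181  0.00204356] [ 2.14046338 -6.96311458 -0.18865531]
```

View pics/w8.png

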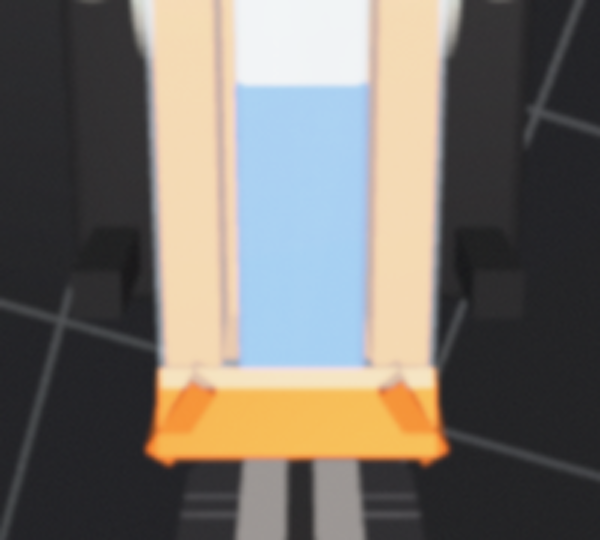

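The flare front is at z_tool -17 and the pads are at -9 to -10. The butt therefore stands about 7 mm out of the flare with a 7 N reaction, as expected for home. I'll push a little firmer to confirm, then retreat and go over to behind the guard bar.

>>> step_arm(
  increments=[
    [0.0,-0.0004,0.0014,0,0],
    [0.0,0,0,0,0],
    [0.0,0,0,0,0],
  ],
)

```text
clock: 14.8
position: [0.5773, 0.0176, 0.0022]
ee_rot: [0.417, 0.569, -0.418, 0.572]
ft_force: [2.8, -9.5, -1.3]
grip_width: -0.002
```

>>> step_arm(
  increments=[
    [0.0,0.003,-0.0095,0,0],
    [0.0,0.006,-0.019,0,0],
    [0.0,0,0,0.03,0],
    [0.0,0,0,0.04,0],
    [0.0,0,0,0.04,0],
    [0.0,0,0,0.04,0],
    [0.0,0,0,0.0,0],
    [0.0,0,0,0,0],
  ],
)

```text
clock: 15.47
position: [0.587, -0.0075, 0.1543]
ee_rot: [0.418, 0.57, -0.416, 0.572]
ft_force: [0.8, -0.3, -0.5]
grip_width: 0.003
```

Run:
```python
from h import *
w=camera("wrist");o=monitor.get_obs();M=axes(o);save(w,"w9")
W=pts(w);c=w["color"][w["range_z"]>0].astype(int)
mth=np.array([.5689,.039]);d=np.array([-.3046,.9525]);n=np.array([.9525,.3046])
red=(c[:,0]>130)&(c[:,1]<70)&(c[:,2]<80)&(W[:,2]>.03)
al=(W[:,:2]-mth)@d*1000;la=(W[:,:2]-mth)@n*1000
def st(k,s):print(s,k.sum(),"along",np.percentile(al[k],[1,50,99]).round(1),"lat",np.percentile(la[k],[1,50,99]).round(1),"z",(np.percentile(W[k][:,2],[1,50,99])*1000).round(1))
st(red,"bar")
st((c[:,0]>200)&(c[:,1]>90)&(c[:,1]<200)&(c[:,2]<110)&(W[:,2]>.03)&(abs(la)<20),"orange")
st((c[:,2]>150)&(c[:,0]<120)&(W[:,2]>.02)&(abs(la)<20),"blue")
st((c.min(1)>200)&(W[:,2]>.03)&(W[:,2]<.044)&(al<-5)&(abs(la)<20),"butt white")
print(o["position"])
```

```text
Traceback (most recent call last):
IndexError: index -1 is out of bounds for axis 0 with size 0
```

View pics/w9.png

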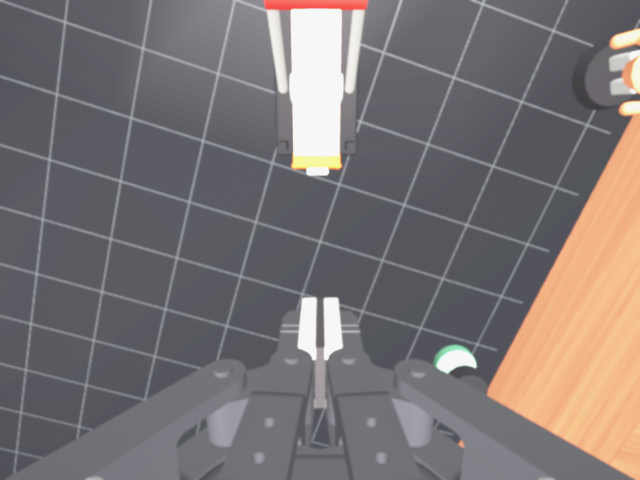

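Pictures viewed: 12, so the rest goes by numbers. This one shows the butt just outside the flare at (318,171), the bar still folded back at (316,5), and the bystanders untouched. Now I'll measure the bar.

```bash
cat >> h.py <<'E'
mth=np.array([.5689,.039]);d=np.array([-.3046,.9525]);n=np.array([.9525,.3046])
def bar(cams=("scene","side","wrist")):
    for cam in cams:
        w=camera(cam);W=pts(w);c=w["color"][w["range_z"]>0].astype(int)
        al=(W[:,:2]-mth)@d*1000;la=(W[:,:2]-mth)@n*1000
        near=(abs(la)<45)&(al>-80)&(al<180)
        def st(k,s):
            k=k&near
            if k.sum()>8:print(cam,s,k.sum(),"along",np.percentile(al[k],[2,50,98]).round(1),"lat",np.percentile(la[k],[2,50,98]).round(1),"z",(np.percentile(W[k][:,2],[2,50,98])*1000).round(1))
        st((c[:,0]>110)&(c[:,1]<.45*c[:,0])&(c[:,2]<.5*c[:,0])&(abs(c[:,1]-c[:,2])<40)&(W[:,2]>.02),"bar")
        st((c[:,0]>200)&(c[:,1]>.4*c[:,0])&(c[:,2]<.55*c[:,1])&(W[:,2]>.03)&(abs(la)<20),"orange")
        st((c.min(1)>190)&(W[:,2]>.03)&(W[:,2]<.044)&(al<-5)&(abs(la)<12),"butt")
    o=monitor.get_obs();p=o["position"];print("TCP along",(p[:2]-mth)@d*1000,"lat",(p[:2]-mth)@n*1000,"z",p[2]*1000,o["ft_force"].round(1),o["clock"])
E
python3 -c "
from h import *
bar()"
```

```text
scene bar 51 along [77.4 79.4 86.9] lat [-21.6   6.   27.1] z [90.8 94.2 96.7]
scene butt 31 along [-12.1  -9.6  -5.3] lat [-4.1  5.2 10.4] z [30.5 37.1 40.4]
side bar 67 along [75.5 79.1 84.6] lat [-26.9  -6.   22.6] z [88.6 93.5 96.1]
side orange 167 along [ -8.3  74.  150.6] lat [-18.5 -15.    9.5] z [30.4 35.5 49.2]
side butt 25 along [-14.7 -10.3  -5.6] lat [-10.1  -2.5   8.2] z [30.3 35.  40.3]
wrist bar 686 along [75.8 77.  78.4] lat [-23.5  -2.2  23.6] z [91.9 94.1 96. ]
wrist orange 55 along [-8.1 -7.2 -6. ] lat [-15.7  -7.5  15.5] z [41.  48.1 49.8]
wrist butt 120 along [-13.4 -11.6  -9.8] lat [-5.7  0.7  7.2] z [36.8 38.  39.4]
TCP along -49.171308543367 lat 0.6820210332034843 z 150.17522758418158 [-0.7 -0.3 -0.4] 15.6667
```

Cameras agree: bar centre at about 79 mm along and z about 91, butt at -14 mm (home). Next I move over and down behind the bar.

>>> step_arm(
  increments=[
    [0.0,-0.0107,0.0333,0,0],
    [0.0,-0.0107,0.0333,0,0],
    [0.0,-0.0107,0.0333,0,0],
    [0.0,-0.0107,0.0333,0,0],
    [0.0,-0.0107,0.0333,0,0],
    [0.0,0,0,0,0],
    [0.0,0,0,-0.035,0],
    [0.0,0,0,-0.035,0],
    [0.0,0,0,-0.025,0],
    [0.0,0,0,0,0],
  ],
)

```text
clock: 16.5
position: [0.5278, 0.1571, 0.0507]
ee_rot: [0.414, 0.573, -0.42, 0.569]
ft_force: [-1.7, -1.5, -1.2]
grip_width: -0.002
```

>>> step_arm(
  increments=[
    [0.0,0.003,-0.0095,0,0],
    [0.0,0.003,-0.0095,0,0],
    [0.0,0.003,-0.0095,0,0],
    [0.0,0.003,-0.0095,0,0],
    [0.0,0.003,-0.0095,0,0],
    [0.0,0,0,0,0],
  ],
)

```text
clock: 17.0
position: [0.5483, 0.1082, 0.0578]
ee_rot: [0.418, 0.57, -0.418, 0.571]
ft_force: [-0.1, -1.3, -0.3]
grip_width: 0.003
```

```bash
python3 -c "
from h import *
bar(('scene','side'))"
```

```text
scene bar 91 along [51.6 54.5 60.9] lat [-22.9   4.8  26.6] z [101.1 104.9 109. ]
scene butt 25 along [-12.   -8.4  -5.2] lat [-4.   4.8 10. ] z [31.5 38.2 42. ]
side bar 60 along [49.7 52.5 61.7] lat [-25.1  -7.4  22.9] z [ 93.4 103.3 106. ]
side orange 169 along [ -7.8  66.6 149.4] lat [-17.9 -15.1  11.5] z [30.2 35.5 48.3]
side butt 23 along [-13.4 -10.6  -5.9] lat [-8.6 -3.   7.9] z [30.7 36.1 39.7]
TCP along 74.55371768261242 lat 1.1593361164453853 z 57.13885599504506 [ 0.6 -0.9 -0.4] 17.1
```

>>> step_arm(
  increments=[
    [0.0,0.003,-0.0095,0,0],
    [0.0,0.003,-0.0095,0,0],
    [0.0,0.003,-0.0095,0,0],
    [0.0,0.003,-0.0095,0,0],
    [0.0,0.003,-0.0095,0,0],
    [0.0,0.003,-0.0095,0,0],
    [0.0,0,0,0,0],
  ],
)

```text
clock: 17.68
position: [0.5654, 0.0513, 0.0567]
ee_rot: [0.418, 0.57, -0.418, 0.571]
ft_force: [-0.0, -0.1, -0.1]
grip_width: -0.003
```

```bash
python3 -c "
from h import *
bar(('scene','side'))"
```

```text
scene bar 79 along [-7.6 -4.8  1.6] lat [-23.4   2.3  26.5] z [83.5 88.6 92.7]
scene butt 25 along [-11.7  -8.8  -5.1] lat [-4.5  4.4 10.1] z [31.3 37.5 40.5]
side bar 60 along [-9.3 -6.7 -2.1] lat [-27.1  -5.7  23.6] z [81.7 87.1 89.8]
side orange 170 along [ -7.8  67.  151.7] lat [-18.6 -15.4   8.4] z [30.2 35.6 47.8]
side butt 23 along [-13.5 -10.3  -5.7] lat [-8.3 -2.4  8.1] z [30.4 36.1 39.3]
TCP along 14.829726948109776 lat 0.8920577784830135 z 56.86790568966179 [ 0.1 -0.   0.2] 17.7833
```

>>> step_arm(
  increments=[
    [0.0,-0.0015,0.0048,0,0],
    [0.0,0,0,0.03,0],
    [0.0,0,0,0.02,0],
    [0.0,0,0,0,0],
    [0.0,0.0091,-0.0286,0,0],
    [0.0,0,0,-0.02,0],
    [0.0,0,0,-0.015,0],
    [0.0,0,0,0,0],
  ],
)

```text
clock: 18.45
position: [0.5709, 0.0306, 0.0691]
ee_rot: [0.416, 0.572, -0.418, 0.57]
ft_force: [-0.9, 0.1, -0.2]
grip_width: 0.003
```

>>> step_arm(
  increments=[
    [0.0,0.0015,-0.0048,-0.0085,0],
    [0.0,0.0015,-0.0048,-0.0085,0],
    [0.0,0.001,-0.0033,-0.008,0],
    [0.0,0.001,-0.0033,-0.008,0],
    [0.0,0.0003,-0.001,-0.007,0],
    [0.0,0.0003,-0.001,-0.007,0],
    [0.0,0,0,0,0],
  ],
)

```text
clock: 19.03
position: [0.5782, 0.0121, 0.0239]
ee_rot: [0.417, 0.571, -0.417, 0.571]
ft_force: [-0.1, -0.1, 0.6]
grip_width: -0.004
```

```bash
python3 -c "
from h import *
bar(('scene','side'))"
```

```text
scene bar 46 along [-30.1 -27.  -21.6] lat [ 7.  17.5 27.2] z [37.4 42.9 46.8]
scene butt 19 along [-11.5  -8.4  -5.3] lat [-2.9  2.3  9. ] z [34.1 38.2 41.8]
side bar 29 along [-32.3 -29.2 -23.4] lat [-27.4 -17.2  -5.3] z [34.5 41.  45.3]
side orange 41 along [ -7.9  -3.1 153.8] lat [-17.4 -13.9  11.3] z [30.8 41.3 48.4]
side butt 18 along [-13.5 -10.   -5.9] lat [-9.1 -2.5  5.3] z [32.2 36.5 38.7]
TCP along -27.969102876869822 lat 0.48557827624967925 z 24.326141819781967 [-0.6 -0.5  0.6] 19.1333
```

>>> step_arm(
  increments=[
    [0.0,0.0003,-0.001,-0.003,0],
    [0.0,0,0,-0.002,0],
    [0.0,0,0,0,0],
  ],
)

```text
clock: 19.38
position: [0.5788, 0.0125, 0.0224]
ee_rot: [0.418, 0.572, -0.416, 0.571]
ft_force: [-14.3, 2.6, 31.9]
grip_width: 0.003
```

>>> step_arm(
  increments=[
    [0.0,0,0,-0.0015,0],
    [0.0,0,0,0,0],
    [0.0,0,0,0,0],
  ],
)

```text
clock: 19.63
position: [0.579, 0.0125, 0.022]
ee_rot: [0.418, 0.571, -0.416, 0.571]
ft_force: [-17.0, 1.8, 43.1]
grip_width: -0.004
```

It's firmly against the stop. I'll lift off and check.

>>> step_arm(
  increments=[
    [0.0,0,0,0.006,0],
    [0.0,0,0,0.02,0],
    [0.0,0.003,-0.01,0.04,0],
    [0.0,0.003,-0.03,0.04,0],
    [0.0,0.003,-0.03,0.03,0],
    [0.0,0,0,0,0],
    [0.0,0,0,0,0],
  ],
)

```text
clock: 20.22
position: [0.5878, -0.055, 0.1487]
ee_rot: [0.419, 0.569, -0.417, 0.571]
ft_force: [-0.7, -0.3, -0.7]
grip_width: -0.001
```

Run:
```python
from h import *
bar()
a=camera("scene")
for nm in ["tape","figurine","paintpot","glue"]:
    for r in regions_of(a,nm)[:2]:
        P=pts(a,r["region"]);print(nm,r["p"],r["centre"],np.median(P,0).round(3))
```

```text
scene bar 53 along [-30.5 -28.9 -20.8] lat [-24.5   5.3  26.1] z [38.4 41.7 45.8]
scene butt 31 along [-11.9  -8.7  -5.2] lat [-3.9  3.7  9.8] z [30.3 38.  40.8]
side bar 60 along [-32.2 -29.1 -23.9] lat [-26.8  -5.2  21.9] z [34.9 41.  44.5]
side orange 141 along [ -7.3  77.2 151.7] lat [-18.3 -14.9  10.9] z [30.5 36.1 48.3]
side butt 25 along [-14.1 -10.2  -5. ] lat [-9.8 -3.8  7.8] z [30.8 36.7 38.8]
wrist bar 188 along [-31.9 -31.2 -30.4] lat [-24.3  -4.9  23.5] z [39.9 41.7 43.7]
wrist orange 116 along [-8.4 -7.6 -6. ] lat [-15.5  -0.8  14.9] z [38.9 48.3 50.1]
wrist butt 197 along [-13.3 -10.9  -8.5] lat [-6.3  0.7  7.1] z [36.1 38.  39.6]
TCP along -91.60451689595355 lat -11.147725394723306 z 145.59971119967003 [ 0.4  0.3 -0.7] 20.3667
tape 0.83 [183.4, 408.7] [0.397 0.309 0.016]
tape 0.22 [319.6, 384.7] [0.762 0.151 0.015]
figurine 0.77 [318.6, 385.6] [0.762 0.15  0.017]
figurine 0.46 [226.0, 475.5] [0.582 0.398 0.054]
paintpot 0.6 [339.1, 247.6] [ 0.754 -0.101  0.04 ]
glue 0.87 [225.0, 478.6] [0.582 0.398 0.054]
```

The bar top is at about 44 mm, so its centre is at z 39 and -28 mm along, which is the end stop. The butt is at -14 mm and the bystanders haven't moved. Handing in.

```bash
python3 -c "
from h import *
ticket.hand_in()"
```

```text
the job is handed in; nothing more can be done
```

The knife is fully in the case, the guard bar is down on its end stop, and the job is handed in at about 20.4 s on the robot's clock.

- **Knife:** I gripped it near the rear of the handle and slid it in blade first. I then released it and pushed the butt home with closed fingers until it resisted with 7 to 10 N. The last check put the butt about 14 mm before the mouth, which is the fully home position.
- **Guard:** I swung the bar over with closed fingers and pressed it onto the stop. All three cameras then put it at about -28 mm along and z about 39 mm, which is the end-stop position.
- **Other items:** the tape, figurine, paint pot and glue bottle were all within a few millimetres of their first positions, which is measurement noise. The arm was touching nothing at hand-in.

Some things did not go as described:

- **First grasp closed on air:** the fingers really end about 25 mm short of the reported tool point (TCP), so I regrasped lower.
- **Guard start angle:** the guard began about 0.3 rad up, not fully folded.
- **Camera offset:** the wrist camera disagreed with the arm by about 2 mm.
- **Press force:** the final press on the bar peaked at about 43 N vertical and 17 N sideways at the wrist. The fingertips made that contact, so the 40 N limit on the arm and gripper body should not apply, and 120 N at the wrist was not approached.

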